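Drift the clamp plate's hole over its slot nut and drop in the bolt

ROBOT

A 6-joint arm with a two-finger parallel gripper is mounted at the origin on a cart in front of the work surface, level with it; the furniture and walls round the work are solid. World frame = base frame: x ahead of the robot, y to its left, z up, the work surface at z = 0. Lengths are in m, angles in degrees, forces in N, time in s.
With the tool pointing down it reaches from about 0.425 to 0.95 m from the base axis. Payload 3.5 kg.
Tool frame: the origin (TCP) lies between the finger pads; the fingertips stand env.tips_ahead ahead of it and the grasp point (between the pads) lies 5 mm behind it (env.tips_ahead is the distance from the TCP to the fingertips, in m); z points along the fingers, y is the line along which they close (so a half turn about z gives the same grasp; the last joint's range is limited). The gripper opens to 85 mm and grips with 20 to 120 N. Pads are 22 mm wide; open, the fingers measure 114 mm over their backs; the gripper's body (76 mm by 85 mm) begins 54 mm behind the grasp point. The pads swing forward as they close: fully open they stand 13 mm farther back than shut.
Start: joints at [-8.594, 16.404, 90.338, -0, 73.258, -8.594], TCP at [0.675, 0, 0.245] pointing down, gripper open.
Joint ranges: [-158.93, 158.93], [-51.34, 127.21], [12.03, 142.37], [-87.48, 267.48], [13.55, 161.25], [-162.69, 162.69]. Speed limits (degrees/s): [159.86, 159.86, 180, 180, 180, 180].

INTERFACE

Orientations are given as a 3x3 rotation matrix whose columns are the frame's x, y, z axes.
In Python, from rig import env gives the robot as it stands. The module is installed in compiled form; this text tells all that it offers.
- The arm moves only by the tool arm_command, never from a script. Its argument "commands" is text: rows parted by semicolons, each of 6 numbers parted by spaces: the shift along the tool's x, y, z in cm, then the turn, a rotation vector about the tool's x, y, z in rad. In form: x y z ax ay az; .... A call has 1 to 20 rows; each row shifts and turns the commanded pose from where the row before left it, along the tool's axes as they then stand; what a row does not reach is not made up. A row lasts 1/12 s, in which the tool goes at most 41.7 mm and 7.16 degrees, less where a joint would pass 70% of its speed; a pose out of reach is approached as far as the arm can. A call with a gripper value outside its range is refused whole. "gripper" is the finger opening in cm, from 0 to 8.54, set as the call begins (left out, the last holds). The fingers move at their own pace and stop on an object; "grip_force" is the grip in N (left out, the last holds). Time passes only in rows, so rows that do not move let the fingers close. It gives the time, the measured TCP pose, the force, the opening and the grip force at its end, in the units of the state.
- env.state(): the state, without advancing time (a new reading comes with each control period).
- env.read_camera(name): name is "scene" or "side" or "wrist"; returns (picture, depth): 480x640x3 uint8, blue, green, red; 480x640 float32, m along the optical axis (not along the pixel's ray), 0 where there is no reading.
- env.calibration(name): a dict with "fx", "fy", "cx", "cy" (pixels), "k1" (the pictures are not rectified: a ray, as slopes to the right and down, at radius r is drawn at 1 + k1 r^2 times it, then the intrinsics apply), "R" (3x3) and "t" (3): a world point X has camera coordinates R X + t. Camera axes: x right, y down, z forward; pixel columns grow to the right and rows downward; lengths in m; the calibration is good to about 2 mm. A picture is of the moment at which its call begins: read the wrist's pose just before it. calibration takes no time and is no camera call; for the wrist camera it gives the pose at the moment of the call.
- env.finish_job(): hands the job in; it is judged then, once.
Trained networks look in the newest picture that a camera, given by its name, has taken for a name from the list of things; names that differ only in an ending like _2 or _b are one class to them, and where a whole thing is asked for, a point or a joint stands for the part that bears it (a point fixed in the world has none). Each returns a list of dicts, best first, with "score" (0 to 1); they miss things now and then, are a little off and sometimes report something else, mostly with a low value. They report only what shows in the picture. A call takes as long as a camera call.
- env.spot_in(target, camera): "xy" ([column, row] as shares, 0 to 1, of the picture: columns of its width, rows of its height, amid what is visible of it).
The state is a dict: "clock": time; "joints": joint angles; "joint_velocities": joint speeds; "joint_torque": joint torques, N m; "eef_pos": TCP position; "tcp_rot": TCP orientation; "contact_force": force on the tool from outside, world axes, zero at the start; "ft_torque": the same for the moment, N m; "gripper_width": finger opening in m; "grasp_force": force on a finger pad.
Only numpy, scipy, OpenCV 4.12 (cv2) and the standard library are available. Lean on these libraries where they do the work, as an engineer would, in place of code of your own. Each camera call takes 0.05 s, during which the arm holds its last target. There are 200 camera calls.

TASK

The clamp plate on the microscope mount foot has swung a few millimetres on its one bolt, so its free hole no longer lines up with the hole in the slot nut hidden under it. Take the tapered drift from the tool stand and work it down through both holes until its collar sits on the plate, then stand the drift back in the tool stand and put the loose bolt in the hole in its place, fully home with its head on the plate. Work by feel: the nut strips easily, so never press drift or bolt against it with more than 12 N, nor on the whole foot with more than 25 N, and leave the bottle, timer and dish alone.

Things in the scene. Friction and masses are not known exactly. Their poses are not given: they have to be found in the camera images.
- mount_foot: Fixed grey foot, a block 70 (x) x 150 (y) x 40 mm high, with the aluminium clamp plate on top; origin at the centre of its underside, z up. Under the plate's free end the foot is hollow and holds the slot nut.
- nut_place (a point): Nominal centre of the slot nut's hole at the nut's top face, level with the foot's top (40 mm up); at x = 0, y = -45 mm of the foot, axes as the foot's. Steel nut 12 mm thick, 18 mm vertical through hole, open pocket below to 2 mm above the desk. The true hole lies anywhere up to 4.5 mm off this point, to either side along x (y is true), hidden by the plate; the nut is stuck and does not move.
- plate_hole (a point): Centre of the upper rim of the clamp plate's free hole: 18 mm wide, through the 8 mm plate, whose top is 48 mm above the desk. Axes of the plate, z up. The plate (50 x 134 mm) swings on the bolt in its other end, 90 mm off, so the hole moves along the foot's x; it takes about 3 N to slide it and it stays where left. At the start it stands 2 to 13 mm to the +x side of the nut's hole.
- tool_stand: Fixed grey plastic block 120 (x) x 50 (y) x 52 mm high; origin at the centre of its underside. Two vertical 19 mm through holes at x = -35 and x = +35 mm, y = 0; one holds the drift, the other the bolt, either way round; the head or collar rests on the stand's top.
- drift_grip (a point): Loose upright steel drift, 0.12 kg: this is the middle of its hexagonal handle, z up along its axis. Handle 36 mm tall, 16 mm across flats (two flats face +-y). Distances below this point: 18 mm to the top of the collar (25 mm across), 22 mm to the collar's underside, then 17 mm diameter down to 34 mm, then an even taper to a flat 4 mm tip at 68 mm.
- bolt_head (a point): Loose upright steel bolt, no thread, 0.09 kg: this is half-way up its head, z up along its axis. Head: round flange 26 mm across, 3 mm thick, under a hexagon 20 mm across flats (two flats face +-y). Head top 8.5 mm above this point, head underside 11.5 mm below it; shank 16 mm diameter, 36 mm long, the last 4 mm tapered to 13 mm.
- amber_bottle: Brown glass stain bottle, 30 mm across, 74 mm high, loose bystander; origin at the centre of its underside.
- bench_timer: White bench timer, 64 x 64 x 19 mm, loose bystander; origin at the centre of its underside.
- closed_dish: Closed pink petri dish, 64 mm across, 11 mm high, loose bystander; origin at the centre of its underside.

How it is judged:
By the outcome, as a careful person would: the job done as asked, in the order asked, and still so for the second after the job is handed in, with the robot touching nothing.
It also fails if it takes over 72 s, if anything falls off the work surface, if the arm or the gripper's body presses on something with over 40 N, if the wrist force passes 120 N, or if a joint passes its speed limit or range.

## Working session

There is one attempt and no reset: what is moved stays moved. The work goes in short steps, Python scripts to look and compute and a tool call to move; the robot and the scene stay as the last step left them, time stands still between calls to the robot, and variables do not carry over. Pictures are saved under pics/ and viewed, at most 10 in all, crops included, and the job is handed in when it is done.

Besides the shell and the picture viewer there is one more tool, called as name(argument=value, ...), one argument or row to a line, values as JSON. arm_command: Moves the arm, as the interface text tells. Its arguments: {"type":"object","properties":{"commands":{"type":"string"},"gripper":{"type":"number"},"grip_force":{"type":"number"}},"required":["commands"]}

```bash
mkdir -p pics; cat > h.py <<'E'
import numpy as np, cv2
from rig import env
def ray(cal,u,v):
    d=np.array([(u-cal['cx'])/cal['fx'],(v-cal['cy'])/cal['fy']]);p=d.copy()
    for _ in range(20): p=d/(1+cal['k1']*(p@p))
    return np.array([p[0],p[1],1.])
def world(cal,u,v,z=None,depth=None):
    R=np.array(cal['R']);t=np.array(cal['t']);r=ray(cal,u,v)
    if depth is not None: return R.T@(r*depth-t)
    c=-R.T@t; w=R.T@r
    return c+w*(z-c[2])/w[2]
def pix(cal,X):
    c=np.array(cal['R'])@X+np.array(cal['t']);p=c[:2]/c[2];s=1+cal['k1']*(p@p)
    return np.array([cal['fx']*p[0]*s+cal['cx'],cal['fy']*p[1]*s+cal['cy']])
E
python3 - <<'E'
from h import *
s=env.state();print(s['clock'],s['contact_force'],env.tips_ahead,s['gripper_width'],s['tcp_rot'])
for c in ('scene','wrist'):
    cal=env.calibration(c);im,d=env.read_camera(c);cv2.imwrite(f'pics/{c}0.png',im)
    print(c,{k:np.round(cal[k],3).tolist() for k in cal})
    for n in ('mount_foot','plate_hole','tool_stand','drift_grip','bolt_head','amber_bottle','bench_timer','closed_dish'):
        for o in env.spot_in(n,c)[:2]:
            u,v=o['xy'][0]*640,o['xy'][1]*480
            D=d[int(v),int(u)]
            print(n,round(o['score'],2),round(u),round(v),np.round(world(cal,u,v,depth=D),4) if D>0 else None)
E
```

```text
0.0 [-0.1417853   0.72001138  0.42298049] 0.014 0.08521218013654414 [[-1.32942401e-05  9.99997233e-01 -2.35243979e-03]
 [ 9.99999926e-01  1.41956514e-05  3.83165153e-04]
 [ 3.83197487e-04 -2.35243453e-03 -9.99997160e-01]]
scene {'fx': 475.755, 'fy': 475.755, 'cx': 325.507, 'cy': 239.601, 'k1': -0.042, 'R': [[-0.856, -0.516, -0.011], [-0.249, 0.431, -0.867], [0.452, -0.74, -0.498]], 't': [0.442, 0.231, 0.594]}
mount_foot 0.77 280 292 [0.5615 0.0691 0.042 ]
plate_hole 0.84 279 277 [0.5818 0.0416 0.0473]
tool_stand 0.89 366 235 [ 0.5202 -0.16    0.0485]
drift_grip 0.7 278 290 [0.5629 0.0717 0.0468]
drift_grip 0.52 356 208 [ 0.5664 -0.2043  0.0763]
bolt_head 0.64 378 227 [ 0.5031 -0.1741  0.0641]
amber_bottle 0.85 277 220 [ 0.7214 -0.141   0.0382]
amber_bottle 0.15 279 289 [0.5611 0.0696 0.0476]
bench_timer 0.94 218 278 [0.7037 0.0646 0.0164]
closed_dish 0.94 385 324 [0.3958 0.0157 0.0066]
wrist {'fx': 422.521, 'fy': 422.521, 'cx': 319.435, 'cy': 236.147, 'k1': -0.073, 'R': [[1.0, 0.0, 0.001], [-0.0, -0.944, 0.329], [0.001, -0.329, -0.944]], 't': [-0.676, -0.043, 0.381]}
mount_foot 0.55 206 140 [0.5899 0.0488 0.0499]
plate_hole 0.74 203 147 [0.5873 0.0438 0.049 ]
plate_hole 0.68 219 382 [ 0.5779 -0.1852  0.0349]
tool_stand 0.84 219 385 [ 0.5786 -0.1843  0.0403]
tool_stand 0.72 203 140 [0.587  0.0486 0.0477]
drift_grip 0.58 208 426 [ 0.5748 -0.2017  0.0763]
drift_grip 0.2 204 146 [0.5874 0.0446 0.0484]
amber_bottle 0.85 379 361 [ 0.73   -0.1448  0.0563]
bench_timer 0.88 359 129 [0.7088 0.0539 0.0168]
bench_timer 0.37 204 139 [0.5888 0.0498 0.0495]
closed_dish 0.83 24 184 [0.4044 0.0074 0.0057]
```

View pics/scene0.png

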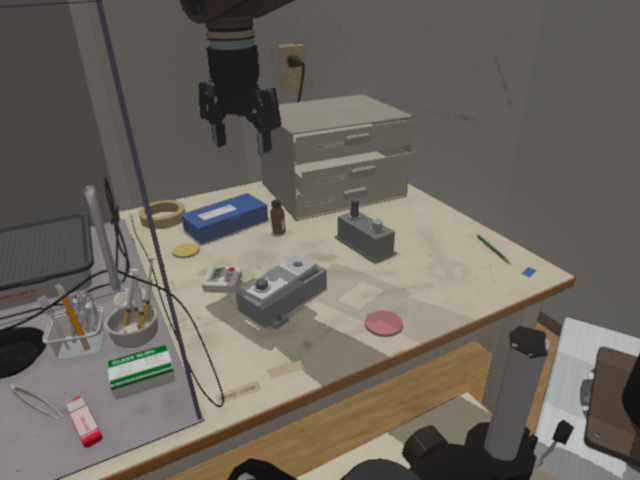

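View pics/wrist0.png

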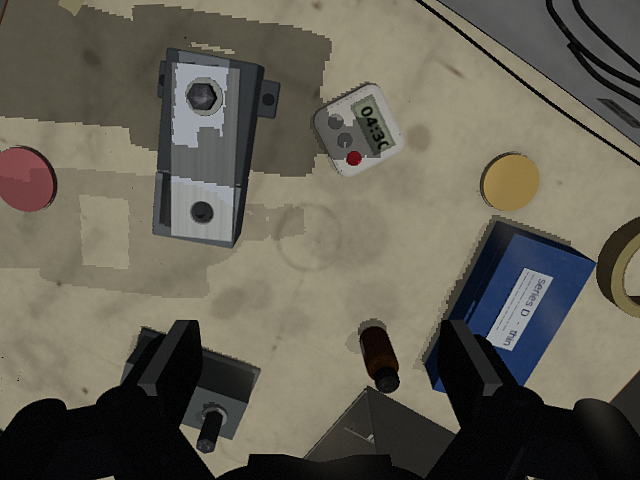

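The scene view shows the foot, with its plate hole at about (298,264). The stand is at (366,240), with the drift behind (355,208) and the bolt in front (377,226). In the wrist view the plate hole is at (202,211) and the drift at (210,425). I'll check the cabinet's extent before moving.

```bash
python3 - <<'E'
from h import *
for c in ('scene','side'):
    cal=env.calibration(c);im,d=env.read_camera(c)
    v,u=np.mgrid[0:480:2,0:640:2];P=np.array([world(cal,a,b,depth=d[b,a]) for a,b in zip(u.ravel(),v.ravel()) if d[b,a]>0])
    m=(P[:,2]>.10)&(P[:,2]<.5)&(P[:,0]>.35)&(P[:,0]<.9)&(abs(P[:,1])<.45)
    Q=P[m];H,xe,ye=np.histogram2d(Q[:,0],Q[:,1],bins=[np.arange(.35,.91,.05),np.arange(-.45,.46,.05)])
    print(c);print((H>3).astype(int))
    q=Q[(Q[:,1]<-.15)];print(len(q), q.min(0) if len(q) else '',q.max(0) if len(q) else '')
    m=(P[:,2]>.049)&(P[:,2]<.056)&(np.hypot(P[:,0]-.53,P[:,1]+.185)<.08);Q=P[m]
    if len(Q): print(len(Q),cv2.minAreaRect((Q[:,:2]*1000).astype(np.float32)))
E
```

```text
scene
[[0 0 0 0 0 0 0 0 0 0 0 0 0 0 0 0 0 0]
 [0 0 0 0 0 0 0 0 0 0 0 0 0 0 0 0 0 0]
 [0 0 0 0 0 0 0 0 0 0 0 0 0 0 0 0 0 0]
 [1 0 0 0 0 0 0 0 0 0 0 0 0 0 1 0 0 0]
 [1 1 1 0 0 0 0 0 1 1 1 0 0 0 1 1 1 0]
 [1 1 1 1 0 0 0 0 1 1 1 0 0 1 1 1 1 1]
 [1 1 1 1 1 1 0 0 1 1 1 0 0 0 0 1 0 0]
 [1 1 1 1 1 0 0 0 1 1 1 0 1 1 0 0 0 0]
 [1 1 1 1 1 0 0 0 0 0 0 0 0 0 1 0 0 0]
 [1 1 1 1 0 0 0 0 0 0 0 0 0 0 0 0 0 0]
 [1 1 0 0 0 0 0 0 0 0 0 0 0 0 0 0 0 0]]
2097 [ 0.53139437 -0.44998563  0.10001468] [ 0.88171886 -0.1982337   0.30406644]
151 ((539.8779296875, -193.05975341796875), (52.99324035644531, 121.7062759399414), 66.81378936767578)
side
[[0 0 0 0 0 0 0 0 0 0 0 0 0 0 0 0 0 0]
 [0 0 0 0 0 0 0 0 0 0 0 0 0 0 0 0 0 0]
 [0 0 0 0 0 0 0 0 0 0 0 0 0 0 0 0 0 0]
 [1 0 0 0 0 0 0 0 0 0 0 0 0 0 1 0 0 0]
 [1 1 1 0 0 0 0 0 0 0 0 0 0 0 1 1 0 0]
 [1 1 1 1 0 0 0 1 1 1 1 0 0 1 1 0 1 1]
 [1 1 1 1 1 0 0 1 1 1 0 0 0 0 0 0 0 0]
 [1 1 1 1 1 0 0 0 1 1 0 0 1 1 0 0 0 0]
 [1 1 1 1 1 0 0 0 0 0 0 0 0 0 0 0 0 0]
 [1 1 1 1 0 0 0 0 0 0 0 0 0 0 0 0 0 0]
 [1 1 1 0 0 0 0 0 0 0 0 0 0 0 0 0 0 0]]
3717 [ 0.53273563 -0.44998192  0.10013076] [ 0.89794565 -0.200829    0.20798909]
340 ((540.3792724609375, -197.6315460205078), (52.452518463134766, 119.21403503417969), 69.42469787597656)
```

arm_command(
  commands="-1.8 -2 0 0 0 0;-1.8 -2 0 0 0 0;-1.8 -2 0 0 0 0;-1.8 -2 0 0 0 0;-1.8 -2 0 0 0 0;-1 -1.5 0 0 0 0;-1 0 0 0 0 0;0 0 0 0 0 0;0 0 0 0 0 0",
  gripper=5,
)

```text
clock: 1.75
eef_pos: [0.5607, -0.1103, 0.2457]
tcp_rot: [[0.001, 1.0, 0.001], [1.0, -0.001, 0.0], [0.0, 0.001, -1.0]]
contact_force: [-0.4, -0.1, -0.2]
gripper_width: 0.05
grasp_force: 0.0
```

```bash
python3 - <<'E'
from h import *
c='wrist';cal=env.calibration(c);im,d=env.read_camera(c);cv2.imwrite('pics/w1.png',im)
np.savez('w1.npz',im=im,d=d,**cal)
v,u=np.mgrid[0:480,0:640];k=d>0
P=np.full((480,640,3),np.nan)
for a,b in zip(u[k],v[k]): P[b,a]=world(cal,a,b,depth=d[b,a])
np.save('P1.npy',P)
def rect(n,c0,r,z0,z1):
    m=(P[...,2]>z0)&(P[...,2]<z1)&(np.hypot(P[...,0]-c0[0],P[...,1]-c0[1])<r)
    m=cv2.morphologyEx(m.astype(np.uint8),cv2.MORPH_OPEN,np.ones((3,3)))>0
    Q=P[m];print(n,m.sum(),np.median(Q,0).round(4),cv2.minAreaRect((Q[:,:2]*1000).astype(np.float32)))
rect('stand',(.54,-.195),.08,.047,.0545)
rect('foot+plate',(.58,.06),.12,.036,.0515)
rect('plate',(.58,.06),.12,.0445,.0515)
rect('drift',(.572,-.209),.03,.08,.10)
rect('bolt',(.508,-.183),.03,.066,.08)
for n in ('plate_hole','drift_grip','bolt_head'):
    for o in env.spot_in(n,c)[:2]:
        a,b=o['xy'][0]*640,o['xy'][1]*480;print(n,round(o['score'],2),round(a),round(b),world(cal,a,b,depth=d[int(b),int(a)]).round(4))
E
```

```text
stand 5708 [ 0.5419 -0.1916  0.053 ] ((543.1707153320312, -195.70303344726562), (51.473548889160156, 121.03416442871094), 67.96304321289062)
foot+plate 9557 [0.5777 0.0019 0.0484] ((575.851806640625, 3.5369186401367188), (82.44344329833984, 70.85726928710938), 79.20536041259766)
plate 6289 [0.5835 0.0065 0.049 ] ((582.6895751953125, 4.1154327392578125), (69.18429565429688, 50.33447265625), 83.77498626708984)
drift 491 [ 0.5757 -0.2055  0.0925] ((575.6506958007812, -208.19540405273438), (16.01901626586914, 17.6562557220459), 41.21784591674805)
bolt 548 [ 0.5111 -0.1805  0.0727] ((510.8014221191406, -181.31370544433594), (19.999120712280273, 21.142427444458008), 21.597570419311523)
plate_hole 0.89 347 47 [0.5824 0.0046 0.0484]
drift_grip 0.94 334 321 [ 0.5741 -0.201   0.0778]
bolt_head 0.66 257 288 [ 0.5122 -0.1751  0.0714]
```

View pics/w1.png

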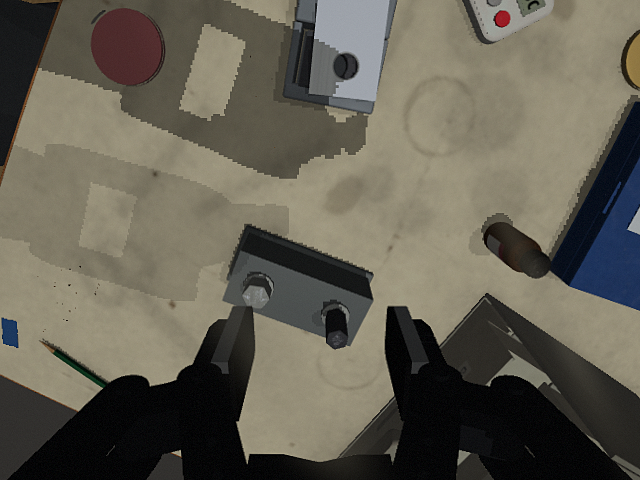

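The wrist view shows the stand with the bolt at (257,290) and the drift at (335,335). The plate hole is at (345,66). Both tools sit where the stand geometry predicts, so I'll grasp the drift on the flats about 8° from world x. I'll measure the plate hole rim from this picture in the same turn.

arm_command(
  commands="0 0 0 0 0 -0.07;0 0 0 0 0 -0.07;-2 0 0 0 0 0;-2 0 1 0 0 0;-2 0.1 2 0 0 0;-2 0 2 0 0 0;-1.9 0 2 0 0 0;0 0 2 0 0 0;0 0 2 0 0 0;0 0 2 0 0 0;0 0 2 0 0 0;0 0 1 0 0 0;0 0 1 0 0 0;0 0 0.2 0 0 0;0 0 0 0 0 0;0 0 0 0 0 0",
)

```text
clock: 3.28
eef_pos: [0.5756, -0.2081, 0.0744]
tcp_rot: [[-0.14, 0.99, 0.002], [0.99, 0.14, -0.001], [-0.001, 0.002, -1.0]]
contact_force: [-0.8, -1.2, 0.5]
gripper_width: 0.0498
grasp_force: 0.0
```

```bash
python3 - <<'E'
from h import *
z=np.load('w1.npz');cal={k:z[k] for k in ('fx','fy','cx','cy','k1','R','t')};im=z['im'];d=z['d'];P=np.load('P1.npy')
g=cv2.cvtColor(im,cv2.COLOR_BGR2GRAY);x0,y0=325,40;c=g[y0:95,x0:370]
m=(c<110).astype(np.uint8);n,l,s,ce=cv2.connectedComponentsWithStats(m)
for i in range(1,n):
    if s[i,4]<100: continue
    pts=np.argwhere(l==i)[:,::-1]; h=cv2.convexHull(pts.astype(np.int32))
    w=np.array([world(cal,a+x0,b+y0,z=.049) [:2]*1000 for a,b in h[:,0]],np.float32)
    print(s[i],cv2.minEnclosingCircle(w),cv2.fitEllipse(w))
m=(P[...,2]>.036)&(P[...,2]<.0515)&(np.hypot(P[...,0]-.58,P[...,1]-.06)<.12)
Q=P[m];yaw=np.radians(-10.8);
L=(Q[:,:2]-[.5738,-.0075])@np.array([[np.cos(yaw),-np.sin(yaw)],[np.sin(yaw),np.cos(yaw)]])
print('foot frame pct x,y',np.percentile(L,[0,.5,50,99.5,100],axis=0).round(4).tolist())
cv2.imwrite('pics/c1.png',cv2.resize(im[0:130,260:420],None,fx=4,fy=4))
E
```

```text
[   0    5   34   50 1036] ((572.9472045898438, -11.162467956542969), 18.16522789001465) ((563.6029052734375, -11.828105926513672), (34.324546813964844, 53.222633361816406), 100.55876922607422)
foot frame pct x,y [[-0.0355, -0.03], [-0.0348, -0.0295], [0.0021, 0.0099], [0.0345, 0.0487], [0.0354, 0.0525]]
```

arm_command(
  commands="0 0 0 0 0 0;0 0 0 0 0 0;0 0 0 0 0 0;0 0 0 0 0 0;0 0 0 0 0 0;0 0 0 0 0 0",
  gripper=1,
  grip_force=60,
)

```text
clock: 3.78
eef_pos: [0.5751, -0.2083, 0.0746]
tcp_rot: [[-0.14, 0.99, 0.001], [0.99, 0.14, -0.001], [-0.001, 0.001, -1.0]]
contact_force: [-2.7, 0.8, 6.1]
gripper_width: 0.0159
grasp_force: 58.7
```

```bash
python3 - <<'E'
from h import *
z=np.load('w1.npz');cal={k:z[k] for k in ('fx','fy','cx','cy','k1','R','t')};im=z['im']
c=im[30:100,310:380];cv2.imwrite('pics/c1.png',cv2.resize(c,None,fx=8,fy=8,interpolation=cv2.INTER_CUBIC))
E
```

```text
(no output)
```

View pics/c1.png

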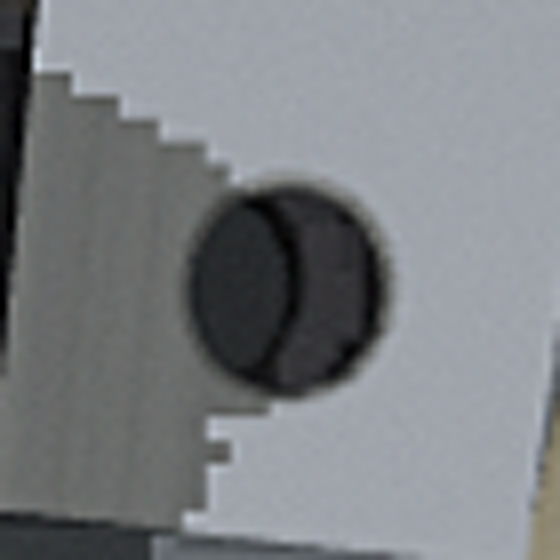

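The crop shows the plate hole rim centred at pixel (346.1,66.5). Through it, the +x rim of the nut's hole shows as an arc at about pixel (347.3,66).

```bash
python3 - <<'E'
from h import *
z=np.load('w1.npz');cal={k:z[k] for k in ('fx','fy','cx','cy','k1','R','t')}
y=np.radians(-10.8);M=np.array([[np.cos(y),-np.sin(y)],[np.sin(y),np.cos(y)]])
for n,u,v,h in (('hole',289,292,.0485),('holeL',189,290,.0485),('holeR',389,290,.0485),('holeT',289,185,.0485),('holeB',289,400,.0485),('arc mid',298,285,.0405),('arc top',255,198,.0405),('arc bot',262,370,.0405),('arc3',290,235,.0405),('arc4',290,330,.0405)):
    w=world(cal,u/8+310-.44,v/8+30-.44,z=h)[:2];print(n,w.round(4),((w-[.5738,-.0075])@M*1000).round(1))
E
```

```text
hole [ 0.5814 -0.0085] [7.7 0.4]
holeL [ 0.5724 -0.0084] [-1.3 -1.1]
holeR [ 0.5905 -0.0083] [16.6  2.3]
holeT [0.5813 0.0006] [5.8 9.4]
holeB [ 0.5816 -0.0179] [ 9.6 -8.8]
arc mid [ 0.5827 -0.0075] [8.8 1.7]
arc top [5.787e-01 1.000e-04] [3.3 8.4]
arc bot [ 0.5795 -0.0151] [ 7.  -6.4]
arc3 [ 0.5819 -0.0031] [7.2 5.8]
arc4 [ 0.5821 -0.0115] [ 8.9 -2.4]
```

arm_command(
  commands="0 0 -0.5 0 0 0;0 0 -1 0 0 0;0 0 -2 0 0 0;0 0 -2 0 0 0;0 0 -2 0 0 0;0 0 0 0 0 0;0 0 0 0 0 0;0 0 0 0 0 0",
)

```text
clock: 4.45
eef_pos: [0.5742, -0.2074, 0.1472]
tcp_rot: [[-0.14, 0.99, -0.001], [0.99, 0.14, 0.001], [0.001, -0.001, -1.0]]
contact_force: [0.1, -0.1, -1.0]
gripper_width: 0.016
grasp_force: 58.6
```

arm_command(
  commands="2 0.3 0 0 0 0;2.5 0.4 0 0 0 0;2.5 0.4 0 0 0 0;2.5 0.4 0 0 0 0;2.5 0.4 0 0 0 0;2.5 0.4 0 0 0 0;2.5 0.4 0 0 0 0;2 0.3 0 0 0 0;0.7 0.1 0 0 0 0;0 0.05 0 0 0 0;0 0 0 0 0 0;0 0 0 0 0 0",
)

```text
clock: 5.45
eef_pos: [0.5783, -0.0094, 0.1477]
tcp_rot: [[-0.139, 0.99, -0.001], [0.99, 0.139, -0.0], [-0.0, -0.001, -1.0]]
contact_force: [-0.6, -0.0, -0.5]
gripper_width: 0.0161
grasp_force: 58.6
```

```bash
python3 - <<'E'
from h import *
s=env.state();T=np.array(s['eef_pos']);R=np.array(s['tcp_rot']);print(T.round(4),R[:,2].round(4),np.round(s['contact_force'],2))
for c in ('wrist','side','scene'):
    cal=env.calibration(c);im,d=env.read_camera(c)
    tip=T+R@[0,0,.0686];p=pix(cal,tip);q=pix(cal,T);hp=pix(cal,np.array([.5813,-.0087,.048]));print(c,'tip',p.round(1),'tcp',q.round(1),'hole',hp.round(1))
    u,v=np.round((p+q)/2).astype(int);u=np.clip(u,40,600);v=np.clip(v,40,440);a=im[max(v-60,0):v+60,max(u-50,0):u+50]
    cv2.imwrite(f'pics/t_{c}.png',im);print(max(u-50,0),max(v-60,0))
    globals()[c]=cv2.resize(a,(260,312),interpolation=cv2.INTER_CUBIC)
cv2.imwrite('pics/t.png',np.hstack([wrist,side,scene]))
E
```

```text
[ 0.5783 -0.0094  0.1477] [-9.e-04 -3.e-04 -1.e+00] [-0.61 -0.02 -0.49]
wrist tip [316.9 265.1] tcp [316.  340.7] hole [322.5 243.4]
266 243
side tip [315.6 233.5] tcp [314.7 196.6] hole [317.4 249.1]
265 155
scene tip [297.2 248.1] tcp [295.5 212.6] hole [296.2 263. ]
246 170
```

View pics/t.png

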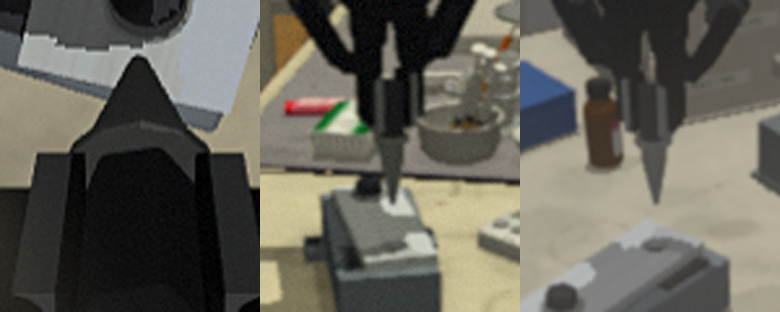

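The wrist crop shows the drift tip at full-frame pixel (319.8,265) and the finger midline at 319.8. The calibration predicts 316.5, so the camera has a sideways bias of about 2 mm. I'll re-measure the hole in this same picture, relative to the tip.

```bash
python3 - <<'E'
from h import *
im=cv2.imread('pics/t_wrist.png');c=im[200:280,280:360];cv2.imwrite('pics/c2.png',cv2.resize(c,None,fx=7,fy=7,interpolation=cv2.INTER_CUBIC))
E
```

```text
(no output)
```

View pics/c2.png

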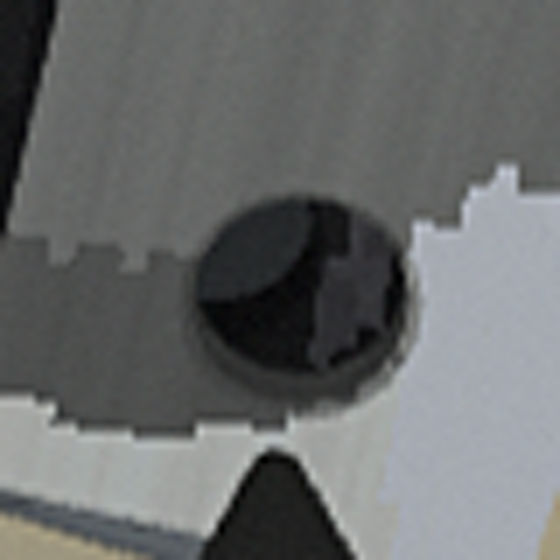

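arm_command(
  commands="0.17 -0.21 0 0 0 0;0 0 0.7 0 0 0;0 0 1 0 0 0;0 0 1 0 0 0;0 0 0.4 0 0 0;0 0 0.2 0 0 0;0 0 0.2 0 0 0;0 0 0 0 0 0",
)

```text
clock: 6.27
eef_pos: [0.576, -0.0069, 0.1128]
tcp_rot: [[-0.14, 0.99, -0.001], [0.99, 0.14, 0.0], [0.0, -0.001, -1.0]]
contact_force: [-0.8, 0.5, -1.4]
gripper_width: 0.0159
grasp_force: 58.6
```

arm_command(
  commands="0 0 0.15 0 0 0;0 0 0.15 0 0 0;0 0 0.15 0 0 0;0 0 0 0 0 0",
)

```text
clock: 6.6
eef_pos: [0.5761, -0.007, 0.1087]
tcp_rot: [[-0.14, 0.99, -0.0], [0.99, 0.14, 0.0], [0.0, -0.0, -1.0]]
contact_force: [0.4, -0.7, -1.2]
gripper_width: 0.0162
grasp_force: 58.6
```

arm_command(
  commands="-0.1 0 0.1 0 0 0;0 0 0.15 0 0 0;0 0 0.15 0 0 0;0 0 0.1 0 0 0;0 0 0 0 0 0;0 0 0 0 0 0",
)

```text
clock: 7.1
eef_pos: [0.5763, -0.008, 0.1037]
tcp_rot: [[-0.139, 0.99, -0.0], [0.99, 0.139, 0.0], [0.0, -0.0, -1.0]]
contact_force: [1.0, 0.5, -1.4]
gripper_width: 0.0158
grasp_force: 58.6
```

arm_command(
  commands="0.032 -0.095 0 0 0 0;0.032 -0.095 0 0 0 0;0 0 0 0 0 0;0 0 0 0 0 0",
)

```text
clock: 7.43
eef_pos: [0.5747, -0.0077, 0.1041]
tcp_rot: [[-0.14, 0.99, 0.001], [0.99, 0.14, -0.0], [-0.0, 0.001, -1.0]]
contact_force: [0.1, 0.4, -1.0]
gripper_width: 0.0161
grasp_force: 58.5
```

arm_command(
  commands="0.032 -0.095 0 0 0 0;0.032 -0.095 0 0 0 0;0 0 0 0 0 0;0 0 0 0 0 0",
)

```text
clock: 7.77
eef_pos: [0.573, -0.0073, 0.1042]
tcp_rot: [[-0.139, 0.99, 0.002], [0.99, 0.139, -0.0], [-0.0, 0.002, -1.0]]
contact_force: [2.5, 0.4, -1.1]
gripper_width: 0.0161
grasp_force: 58.5
```

arm_command(
  commands="0 0 0.15 0 0 0;0 0 0.15 0 0 0;0 0 0.15 0 0 0;0 0 0.15 0 0 0;0 0 0 0 0 0;0 0 0 0 0 0",
)

```text
clock: 8.27
eef_pos: [0.5724, -0.0072, 0.0978]
tcp_rot: [[-0.14, 0.99, -0.0], [0.99, 0.14, 0.0], [0.0, -0.0, -1.0]]
contact_force: [3.1, -0.3, 0.3]
gripper_width: 0.0161
grasp_force: 58.8
```

arm_command(
  commands="0 0 0.15 0 0 0;0 0 0.15 0 0 0;0 0 0.1 0 0 0;0 0 0 0 0 0;0 0 0 0 0 0",
)

```text
clock: 8.68
eef_pos: [0.5721, -0.0071, 0.0935]
tcp_rot: [[-0.14, 0.99, -0.001], [0.99, 0.14, 0.0], [0.0, -0.001, -1.0]]
contact_force: [3.0, -0.1, 0.2]
gripper_width: 0.0161
grasp_force: 58.8
```

arm_command(
  commands="0 0 0.15 0 0 0;0 0 0.15 0 0 0;0 0 0.1 0 0 0;0 0 0 0 0 0;0 0 0 0 0 0",
)

```text
clock: 9.1
eef_pos: [0.5722, -0.0072, 0.0896]
tcp_rot: [[-0.139, 0.99, -0.001], [0.99, 0.139, 0.0], [0.0, -0.0, -1.0]]
contact_force: [3.6, 0.4, 0.9]
gripper_width: 0.0159
grasp_force: 58.8
```

arm_command(
  commands="0 0 0.1 0 0 0;0 0 0.1 0 0 0;0 0 0.1 0 0 0;0 0 0 0 0 0;0 0 0 0 0 0",
)

```text
clock: 9.52
eef_pos: [0.5723, -0.0072, 0.0867]
tcp_rot: [[-0.14, 0.99, -0.0], [0.99, 0.14, 0.0], [0.0, -0.0, -1.0]]
contact_force: [2.5, 0.2, 1.4]
gripper_width: 0.0163
grasp_force: 58.8
```

arm_command(
  commands="0 0 0.1 0 0 0;0 0 0.1 0 0 0;0 0 0 0 0 0;0 0 0 0 0 0",
)

```text
clock: 9.85
eef_pos: [0.5723, -0.0072, 0.0847]
tcp_rot: [[-0.14, 0.99, -0.0], [0.99, 0.14, 0.0], [0.0, -0.0, -1.0]]
contact_force: [2.5, 0.9, 0.3]
gripper_width: 0.016
grasp_force: 58.8
```

arm_command(
  commands="0 0 0.1 0 0 0;0 0 0.07 0 0 0;0 0 0 0 0 0;0 0 0 0 0 0",
)

```text
clock: 10.18
eef_pos: [0.5724, -0.0071, 0.083]
tcp_rot: [[-0.14, 0.99, -0.0], [0.99, 0.14, 0.0], [0.0, -0.0, -1.0]]
contact_force: [3.1, 1.8, 0.9]
gripper_width: 0.0161
grasp_force: 58.8
```

arm_command(
  commands="0.04 0.013 0 0 0 0;0 0 0.07 0 0 0;0 0 0.07 0 0 0;0 0 0 0 0 0;0 0 0 0 0 0",
)

```text
clock: 10.6
eef_pos: [0.5722, -0.0068, 0.0814]
tcp_rot: [[-0.14, 0.99, -0.001], [0.99, 0.14, 0.0], [0.0, -0.001, -1.0]]
contact_force: [3.3, 1.6, 0.6]
gripper_width: 0.016
grasp_force: 58.7
```

arm_command(
  commands="0.02 0.007 0.07 0 0 0;0 0 0.07 0 0 0;0 0 0.07 0 0 0;0 0 0 0 0 0;0 0 0 0 0 0",
)

```text
clock: 11.02
eef_pos: [0.5723, -0.0067, 0.0793]
tcp_rot: [[-0.14, 0.99, -0.001], [0.99, 0.14, -0.0], [-0.0, -0.001, -1.0]]
contact_force: [2.1, -0.7, -0.4]
gripper_width: 0.016
grasp_force: 58.7
```

arm_command(
  commands="0 0 0.07 0 0 0;0 0 0.07 0 0 0;0 0 0 0 0 0;0 0 0 0 0 0",
)

```text
clock: 11.35
eef_pos: [0.5723, -0.0066, 0.078]
tcp_rot: [[-0.14, 0.99, -0.0], [0.99, 0.14, -0.0], [0.0, -0.0, -1.0]]
contact_force: [2.1, -0.0, -0.2]
gripper_width: 0.0167
grasp_force: 58.7
```

arm_command(
  commands="0 0 0.07 0 0 0;0 0 0.06 0 0 0;0 0 0 0 0 0;0 0 0 0 0 0",
)

```text
clock: 11.68
eef_pos: [0.5723, -0.0066, 0.0767]
tcp_rot: [[-0.139, 0.99, -0.0], [0.99, 0.139, 0.0], [0.0, -0.0, -1.0]]
contact_force: [2.0, 0.2, -1.1]
gripper_width: 0.0162
grasp_force: 58.7
```

arm_command(
  commands="0 0 0.06 0 0 0;0 0 0.06 0 0 0;0 0 0 0 0 0;0 0 0 0 0 0",
)

```text
clock: 12.02
eef_pos: [0.5723, -0.0066, 0.0756]
tcp_rot: [[-0.14, 0.99, -0.0], [0.99, 0.14, 0.0], [0.0, -0.0, -1.0]]
contact_force: [2.7, 0.4, -1.1]
gripper_width: 0.0162
grasp_force: 58.7
```

arm_command(
  commands="0 0 0.06 0 0 0;0 0 0.06 0 0 0;0 0 0 0 0 0;0 0 0 0 0 0",
)

```text
clock: 12.35
eef_pos: [0.5724, -0.0066, 0.0743]
tcp_rot: [[-0.14, 0.99, -0.0], [0.99, 0.14, 0.0], [0.0, -0.0, -1.0]]
contact_force: [1.3, -0.7, -1.0]
gripper_width: 0.0158
grasp_force: 58.7
```

arm_command(
  commands="0 0 0.06 0 0 0;0 0 0.06 0 0 0;0 0 0 0 0 0;0 0 0 0 0 0",
)

```text
clock: 12.68
eef_pos: [0.5724, -0.0066, 0.0732]
tcp_rot: [[-0.14, 0.99, -0.0], [0.99, 0.14, 0.0], [0.0, -0.0, -1.0]]
contact_force: [1.6, 0.6, -1.0]
gripper_width: 0.0163
grasp_force: 58.7
```

arm_command(
  commands="0 0 0.06 0 0 0;0 0 0.06 0 0 0;0 0 0.06 0 0 0;0 0 0 0 0 0;0 0 0 0 0 0",
)

```text
clock: 13.1
eef_pos: [0.5724, -0.0066, 0.0713]
tcp_rot: [[-0.14, 0.99, -0.0], [0.99, 0.14, 0.0], [0.0, -0.0, -1.0]]
contact_force: [1.3, -0.3, -0.3]
gripper_width: 0.016
grasp_force: 58.7
```

arm_command(
  commands="0 0 0.04 0 0 0;0 0 0.03 0 0 0;0 0 0 0 0 0;0 0 0 0 0 0",
)

```text
clock: 13.43
eef_pos: [0.5724, -0.0066, 0.0707]
tcp_rot: [[-0.14, 0.99, -0.0], [0.99, 0.14, 0.0], [0.0, -0.0, -1.0]]
contact_force: [0.7, -0.7, -1.2]
gripper_width: 0.0161
grasp_force: 58.7
```

Near the seat now, so I'll press in small steps until the collar takes load.

arm_command(
  commands="0 0 0.03 0 0 0;0 0 0.03 0 0 0;0 0 0 0 0 0;0 0 0 0 0 0",
)

```text
clock: 13.77
eef_pos: [0.5724, -0.0066, 0.0706]
tcp_rot: [[-0.14, 0.99, -0.0], [0.99, 0.14, -0.0], [0.0, -0.0, -1.0]]
contact_force: [-0.4, 0.3, 3.7]
gripper_width: 0.016
grasp_force: 59.1
```

arm_command(
  commands="0 0 0.03 0 0 0;0 0 0 0 0 0;0 0 0 0 0 0",
)

```text
clock: 14.02
eef_pos: [0.5725, -0.0066, 0.0706]
tcp_rot: [[-0.14, 0.99, -0.0], [0.99, 0.14, -0.0], [0.0, -0.0, -1.0]]
contact_force: [-2.8, -0.1, 4.5]
gripper_width: 0.0162
grasp_force: 59.3
```

arm_command(
  commands="0 0 -0.2 0 0 0;0 0 -0.3 0 0 0;0 0 -0.5 0 0 0;0 0 -1 0 0 0;0 0 -1.5 0 0 0;0 0 -2 0 0 0;0 0 -2 0 0 0;0 0 -0.5 0 0 0;0 0 0 0 0 0",
)

```text
clock: 14.77
eef_pos: [0.5736, -0.0068, 0.1525]
tcp_rot: [[-0.14, 0.99, 0.004], [0.99, 0.14, -0.001], [-0.001, 0.004, -1.0]]
contact_force: [-0.2, -0.1, -0.9]
gripper_width: 0.0161
grasp_force: 58.8
```

arm_command(
  commands="-2 -0.26 0 0 0 0;-2.5 -0.33 0 0 0 0;-2.5 -0.33 0 0 0 0;-2.5 -0.33 0 0 0 0;-2.5 -0.33 0 0 0 0;-2.5 -0.33 0 0 0 0;-2.5 -0.33 0 0 0 0;-2 -0.26 0 0 0 0;-1 -0.12 0 0 0 0;0 0 0 0 0 0;0 0 0 0 0 0;0 0 0 0 0 0",
)

```text
clock: 15.77
eef_pos: [0.5741, -0.207, 0.1492]
tcp_rot: [[-0.14, 0.99, -0.001], [0.99, 0.14, 0.001], [0.001, -0.001, -1.0]]
contact_force: [-0.0, 0.5, 0.1]
gripper_width: 0.0157
grasp_force: 58.8
```

arm_command(
  commands="-0.13 0.02 0 0 0 0;0 0 1 0 0 0;0 0 1 0 0 0;0 0 0.8 0 0 0;0 0 0.5 0 0 0;0 0 0.5 0 0 0;0 0 0.5 0 0 0;0 0 0.4 0 0 0;0 0 0.3 0 0 0;0 0 0 0 0 0;0 0 0 0 0 0",
)

```text
clock: 16.68
eef_pos: [0.5749, -0.2096, 0.0999]
tcp_rot: [[-0.14, 0.99, -0.0], [0.99, 0.14, 0.0], [0.0, -0.0, -1.0]]
contact_force: [-0.6, -0.3, -0.3]
gripper_width: 0.0161
grasp_force: 58.8
```

arm_command(
  commands="0 0 0.15 0 0 0;0 0 0.15 0 0 0;0 0 0.15 0 0 0;0 0 0.15 0 0 0;0 0 0.1 0 0 0;0 0 0 0 0 0;0 0 0 0 0 0",
)

```text
clock: 17.27
eef_pos: [0.5748, -0.2096, 0.0928]
tcp_rot: [[-0.14, 0.99, -0.0], [0.99, 0.14, 0.0], [0.0, -0.0, -1.0]]
contact_force: [0.2, -0.1, -2.1]
gripper_width: 0.0159
grasp_force: 58.8
```

arm_command(
  commands="0.12 -0.02 0.1 0 0 0;0 0 0.15 0 0 0;0 0 0.15 0 0 0;0 0 0.15 0 0 0;0 0 0.15 0 0 0;0 0 0 0 0 0;0 0 0 0 0 0",
)

```text
clock: 17.85
eef_pos: [0.5743, -0.2084, 0.0857]
tcp_rot: [[-0.14, 0.99, -0.0], [0.99, 0.14, 0.0], [0.0, -0.0, -1.0]]
contact_force: [-0.7, -0.3, -0.6]
gripper_width: 0.016
grasp_force: 58.8
```

arm_command(
  commands="0 0 0.15 0 0 0;0 0 0.15 0 0 0;0 0 0.1 0 0 0;0 0 0 0 0 0;0 0 0 0 0 0",
)

```text
clock: 18.27
eef_pos: [0.5744, -0.2084, 0.0818]
tcp_rot: [[-0.14, 0.99, -0.0], [0.99, 0.14, 0.0], [0.0, -0.0, -1.0]]
contact_force: [-0.3, 0.2, -0.7]
gripper_width: 0.0161
grasp_force: 58.8
```

No contact so far, so I'll carry on down to the seat at z ≈ 0.0746.

arm_command(
  commands="0 0 0.15 0 0 0;0 0 0.15 0 0 0;0 0 0.15 0 0 0;0 0 0.1 0 0 0;0 0 0 0 0 0;0 0 0 0 0 0",
)

```text
clock: 18.77
eef_pos: [0.5744, -0.2084, 0.0763]
tcp_rot: [[-0.14, 0.99, -0.0], [0.99, 0.14, 0.0], [0.0, -0.0, -1.0]]
contact_force: [-1.4, -0.0, -2.3]
gripper_width: 0.0159
grasp_force: 58.8
```

arm_command(
  commands="0 0 0.1 0 0 0;0 0 0.08 0 0 0;0 0 0 0 0 0;0 0 0 0 0 0",
)

```text
clock: 19.1
eef_pos: [0.5745, -0.2085, 0.0747]
tcp_rot: [[-0.14, 0.99, 0.0], [0.99, 0.14, -0.0], [-0.0, 0.0, -1.0]]
contact_force: [-0.3, -0.8, -1.5]
gripper_width: 0.0159
grasp_force: 58.9
```

arm_command(
  commands="0 0 0 0 0 0;0 0 0 0 0 0;0 0 0 0 0 0;0 0 0 0 0 0;0 0 -0.5 0 0 0;0 0 -1.5 0 0 0;0 0 -2 0 0 0;0 0 -1.5 0 0 0;1 -2 0 0 0 0;1 -2 0 0 0 0;1 -1.5 0 0 0 0;0.5 -0.57 0 0 0 0;0 0 0 0 0 0;0 0 0 0 0 0",
  gripper=5,
)

```text
clock: 20.27
eef_pos: [0.51, -0.1825, 0.1302]
tcp_rot: [[-0.14, 0.99, 0.001], [0.99, 0.14, -0.001], [-0.001, 0.001, -1.0]]
contact_force: [0.2, 0.8, 0.4]
gripper_width: 0.0504
grasp_force: 0.0
```

```bash
python3 - <<'E'
from h import *
s=env.state();T=np.array(s['eef_pos']);R=np.array(s['tcp_rot']);print(T.round(4))
im,d=env.read_camera('wrist');cal=env.calibration('wrist')
print('bolt exp',pix(cal,np.array([.5095,-.1823,.072])).round(1),'drift exp',pix(cal,np.array([.5744,-.2085,.092])).round(1))
cv2.imwrite('pics/w3.png',im)
E
```

```text
[ 0.51   -0.1825  0.1302]
bolt exp [314.9 272.3] drift exp [442.6 356.7]
```

View pics/w3.png

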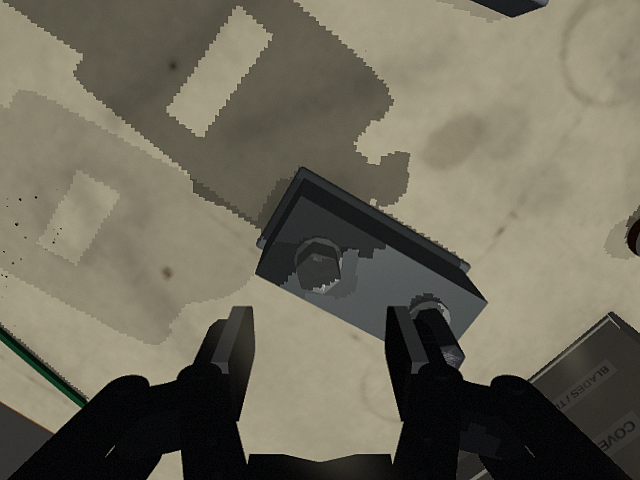

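The wrist view shows the drift standing back in its hole (430,320) and the bolt head at (320,269) between the fingers, as expected. Descending and gripping the bolt.

arm_command(
  commands="0 0 1 0 0 0;0 0 1.5 0 0 0;0 0 1.5 0 0 0;0 0 1 0 0 0;0 0 0.6 0 0 0;0 0 0.35 0 0 0;0 0 0 0 0 0;0 0 0 0 0 0",
)

```text
clock: 20.98
eef_pos: [0.5099, -0.1825, 0.0703]
tcp_rot: [[-0.14, 0.99, 0.0], [0.99, 0.14, -0.0], [-0.0, 0.0, -1.0]]
contact_force: [-0.8, -0.1, 0.4]
gripper_width: 0.0501
grasp_force: 0.0
```

arm_command(
  commands="0 0 0 0 0 0;0 0 0 0 0 0;0 0 0 0 0 0;0 0 0 0 0 0;0 0 0 0 0 0;0 0 0 0 0 0",
  gripper=1.4,
  grip_force=60,
)

```text
clock: 21.48
eef_pos: [0.5102, -0.1826, 0.0712]
tcp_rot: [[-0.14, 0.99, 0.002], [0.99, 0.14, -0.001], [-0.001, 0.002, -1.0]]
contact_force: [-0.6, 0.6, 4.9]
gripper_width: 0.0186
grasp_force: 58.8
```

arm_command(
  commands="0 0 -0.5 0 0 0;0 0 -0.5 0 0 0;0 0 0 0 0 0;0 0 0 0 0 0",
)

```text
clock: 21.82
eef_pos: [0.5094, -0.1822, 0.0801]
tcp_rot: [[-0.14, 0.99, 0.0], [0.99, 0.14, -0.0], [-0.0, 0.0, -1.0]]
contact_force: [-0.0, 0.1, -1.5]
gripper_width: 0.0185
grasp_force: 58.7
```

```bash
python3 - <<'E'
from h import *
s=env.state();T=np.array(s['eef_pos']);print(T.round(4),s['gripper_width'],np.round(s['contact_force'],2),np.round(s['ft_torque'],3))
im,d=env.read_camera('wrist');cal=env.calibration('wrist');print(pix(cal,T))
a=cv2.resize(im[240:420,220:420],(400,360),interpolation=cv2.INTER_CUBIC)
cal=env.calibration('side');im,d=env.read_camera('side');p=pix(cal,T).astype(int);print(p)
b=cv2.resize(im[p[1]-50:p[1]+40,p[0]-50:p[0]+50],(400,360),interpolation=cv2.INTER_CUBIC)
cv2.imwrite('pics/g.png',np.hstack([a,b]))
E
```

```text
[ 0.5094 -0.1822  0.0801] 0.018496134948400446 [-0.    0.1  -1.47] [-0.063  0.01   0.032]
[316.35659436 341.31943104]
[308 284]
```

View pics/g.png

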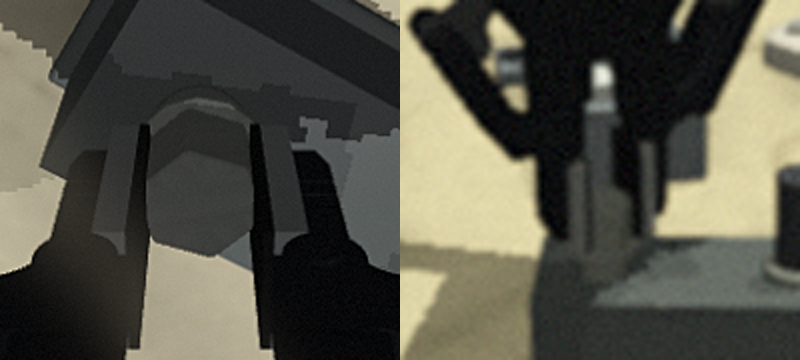

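The crop shows the bolt held squarely on two hex flats, upright and lifted clear. Carrying it to the plate hole.

arm_command(
  commands="0 0 -1 0 0 0;0 0 -2 0 0 0;0 0 -2 0 0 0;0 0 -1.5 0 0 0;1.5 0.8 0 0 0 0;2.5 1.3 0 0 0 0;2.5 1.3 0 0 0 0;2.5 1.3 0 0 0 0;2.5 1.3 0 0 0 0;2.5 1.3 0 0 0 0;2 1.1 0 0 0 0;0.5 0.3 0 0 0 0;0 0 0 0 0 0;0 0 0 0 0 0;0 0 0 0 0 0",
)

```text
clock: 23.17
eef_pos: [0.5723, -0.0076, 0.1452]
tcp_rot: [[-0.139, 0.99, -0.0], [0.99, 0.139, -0.0], [-0.0, -0.001, -1.0]]
contact_force: [-0.4, 0.5, -1.1]
gripper_width: 0.0188
grasp_force: 59.1
```

```bash
python3 - <<'E'
from h import *
s=env.state();T=np.array(s['eef_pos']);R=np.array(s['tcp_rot']);print(T.round(4),R[:,2].round(4))
im,d=env.read_camera('wrist');cal=env.calibration('wrist')
print('tip',pix(cal,T+R@[0,0,.0552]),'hole',pix(cal,np.array([.5727,-.0068,.048])))
a=im[200:320,260:380];cv2.imwrite('pics/b.png',cv2.resize(a,None,fx=5,fy=5,interpolation=cv2.INTER_CUBIC))
E
```

```text
[ 0.5723 -0.0076  0.1452] [-5.e-04 -3.e-04 -1.e+00]
tip [316.75562526 275.81239827] hole [318.16316217 243.90318405]
```

View pics/b.png

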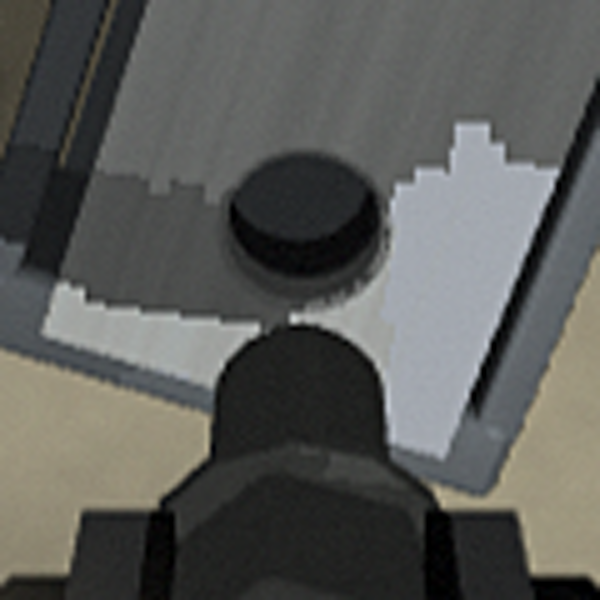

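The bolt shank is at crop column 298 and the hole centre at (303,228), with the nut's hole lying under the plate hole. Going down gently.

arm_command(
  commands="-0.04 0 0.7 0 0 0;0 0 1 0 0 0;0 0 1 0 0 0;0 0 0.7 0 0 0;0 0 0.4 0 0 0;0 0 0.2 0 0 0;0 0 0.1 0 0 0;0 0 0 0 0 0;0 0 0 0 0 0",
)

```text
clock: 23.97
eef_pos: [0.573, -0.0071, 0.1045]
tcp_rot: [[-0.14, 0.99, 0.001], [0.99, 0.14, -0.0], [-0.0, 0.001, -1.0]]
contact_force: [0.4, -0.3, -1.3]
gripper_width: 0.0189
grasp_force: 59.1
```

arm_command(
  commands="0 0 0.06 0 0 0;0 0 0.06 0 0 0;0 0 0.06 0 0 0;0 0 0 0 0 0;0 0 0 0 0 0",
)

```text
clock: 24.38
eef_pos: [0.5726, -0.0071, 0.1023]
tcp_rot: [[-0.14, 0.99, -0.0], [0.99, 0.14, -0.0], [-0.0, -0.0, -1.0]]
contact_force: [0.1, 0.3, -0.9]
gripper_width: 0.0189
grasp_force: 59.1
```

arm_command(
  commands="-0.07 0 0.05 0 0 0;0 0 0.05 0 0 0;0 0 0.05 0 0 0;0 0 0 0 0 0;0 0 0 0 0 0",
)

```text
clock: 24.8
eef_pos: [0.5727, -0.0078, 0.1007]
tcp_rot: [[-0.139, 0.99, -0.0], [0.99, 0.139, 0.0], [0.0, -0.0, -1.0]]
contact_force: [0.2, 0.4, -1.0]
gripper_width: 0.0188
grasp_force: 59.1
```

arm_command(
  commands="0 0 0.05 0 0 0;0 0 0.05 0 0 0;0 0 0 0 0 0;0 0 0 0 0 0",
)

```text
clock: 25.13
eef_pos: [0.5727, -0.0078, 0.0997]
tcp_rot: [[-0.14, 0.99, -0.0], [0.99, 0.14, 0.0], [0.0, -0.0, -1.0]]
contact_force: [-0.3, -0.7, -1.3]
gripper_width: 0.0189
grasp_force: 59.1
```

arm_command(
  commands="0 0 0.06 0 0 0;0 0 0.06 0 0 0;0 0 0.06 0 0 0;0 0 0 0 0 0;0 0 0 0 0 0",
)

```text
clock: 25.55
eef_pos: [0.5727, -0.0078, 0.0979]
tcp_rot: [[-0.14, 0.99, -0.0], [0.99, 0.14, 0.0], [0.0, -0.0, -1.0]]
contact_force: [0.4, 0.2, -1.0]
gripper_width: 0.0189
grasp_force: 59.1
```

arm_command(
  commands="0 0 0.06 0 0 0;0 0 0.06 0 0 0;0 0 0.06 0 0 0;0 0 0 0 0 0;0 0 0 0 0 0",
)

```text
clock: 25.97
eef_pos: [0.5727, -0.0078, 0.0961]
tcp_rot: [[-0.139, 0.99, -0.0], [0.99, 0.139, 0.0], [0.0, -0.0, -1.0]]
contact_force: [1.0, -0.2, -0.4]
gripper_width: 0.0188
grasp_force: 59.1
```

arm_command(
  commands="0 0 0.05 0 0 0;0 0 0.05 0 0 0;0 0 0.05 0 0 0;0 0 0 0 0 0;0 0 0 0 0 0",
)

```text
clock: 26.38
eef_pos: [0.5727, -0.0078, 0.0946]
tcp_rot: [[-0.14, 0.99, -0.0], [0.99, 0.14, 0.0], [0.0, -0.0, -1.0]]
contact_force: [0.2, 0.0, -1.4]
gripper_width: 0.0185
grasp_force: 59.1
```

arm_command(
  commands="0 0 0.05 0 0 0;0 0 0.05 0 0 0;0 0 0.05 0 0 0;0 0 0 0 0 0;0 0 0 0 0 0",
)

```text
clock: 26.8
eef_pos: [0.5727, -0.0078, 0.0932]
tcp_rot: [[-0.14, 0.99, -0.0], [0.99, 0.14, 0.0], [0.0, -0.0, -1.0]]
contact_force: [0.6, 0.8, -1.0]
gripper_width: 0.0192
grasp_force: 59.1
```

arm_command(
  commands="0 0 0.05 0 0 0;0 0 0.05 0 0 0;0 0 0.05 0 0 0;0 0 0.05 0 0 0;0 0 0 0 0 0;0 0 0 0 0 0",
)

```text
clock: 27.3
eef_pos: [0.5727, -0.0078, 0.0911]
tcp_rot: [[-0.14, 0.99, -0.0], [0.99, 0.14, 0.0], [0.0, -0.0, -1.0]]
contact_force: [0.1, -0.6, -0.4]
gripper_width: 0.019
grasp_force: 59.1
```

arm_command(
  commands="0 0 0.08 0 0 0;0 0 0.08 0 0 0;0 0 0.08 0 0 0;0 0 0.08 0 0 0;0 0 0 0 0 0;0 0 0 0 0 0",
)

```text
clock: 27.8
eef_pos: [0.5727, -0.0078, 0.0879]
tcp_rot: [[-0.14, 0.99, -0.0], [0.99, 0.14, 0.0], [0.0, -0.0, -1.0]]
contact_force: [0.2, 0.6, -1.4]
gripper_width: 0.0191
grasp_force: 59.1
```

arm_command(
  commands="0 0 0.15 0 0 0;0 0 0.15 0 0 0;0 0 0.15 0 0 0;0 0 0.15 0 0 0;0 0 0.1 0 0 0;0 0 0 0 0 0;0 0 0 0 0 0",
)

```text
clock: 28.38
eef_pos: [0.5727, -0.0078, 0.0809]
tcp_rot: [[-0.14, 0.99, -0.0], [0.99, 0.14, 0.0], [0.0, -0.0, -1.0]]
contact_force: [-0.1, -0.3, -1.0]
gripper_width: 0.0187
grasp_force: 59.1
```

arm_command(
  commands="0 0 0.15 0 0 0;0 0 0.15 0 0 0;0 0 0.15 0 0 0;0 0 0.15 0 0 0;0 0 0.1 0 0 0;0 0 0 0 0 0;0 0 0 0 0 0",
)

```text
clock: 28.97
eef_pos: [0.5727, -0.0078, 0.0739]
tcp_rot: [[-0.14, 0.99, -0.0], [0.99, 0.14, 0.0], [0.0, -0.0, -1.0]]
contact_force: [-0.5, 0.1, -0.7]
gripper_width: 0.0189
grasp_force: 59.1
```

arm_command(
  commands="0 0 0.1 0 0 0;0 0 0.1 0 0 0;0 0 0.1 0 0 0;0 0 0 0 0 0;0 0 0 0 0 0",
)

```text
clock: 29.38
eef_pos: [0.5727, -0.0078, 0.0709]
tcp_rot: [[-0.14, 0.99, -0.0], [0.99, 0.14, 0.0], [0.0, -0.0, -1.0]]
contact_force: [-0.6, 1.1, -0.6]
gripper_width: 0.019
grasp_force: 59.1
```

arm_command(
  commands="0 0 0.06 0 0 0;0 0 0.06 0 0 0;0 0 0.06 0 0 0;0 0 0.06 0 0 0;0 0 0 0 0 0;0 0 0 0 0 0",
)

```text
clock: 29.88
eef_pos: [0.5727, -0.0078, 0.0685]
tcp_rot: [[-0.14, 0.99, -0.0], [0.99, 0.14, 0.0], [0.0, -0.0, -1.0]]
contact_force: [-0.2, -0.5, -0.4]
gripper_width: 0.0188
grasp_force: 59.1
```

arm_command(
  commands="0 0 0.04 0 0 0;0 0 0.04 0 0 0;0 0 0 0 0 0;0 0 0 0 0 0",
)

```text
clock: 30.22
eef_pos: [0.5727, -0.0078, 0.0678]
tcp_rot: [[-0.14, 0.99, -0.0], [0.99, 0.14, 0.0], [0.0, -0.0, -1.0]]
contact_force: [-0.2, 0.2, -0.9]
gripper_width: 0.0188
grasp_force: 59.1
```

arm_command(
  commands="0 0 0.03 0 0 0;0 0 0.03 0 0 0;0 0 0 0 0 0;0 0 0 0 0 0",
)

```text
clock: 30.55
eef_pos: [0.5728, -0.0078, 0.0673]
tcp_rot: [[-0.14, 0.99, 0.0], [0.99, 0.14, -0.0], [-0.0, 0.0, -1.0]]
contact_force: [-0.7, -0.1, -0.7]
gripper_width: 0.019
grasp_force: 59.2
```

arm_command(
  commands="0 0 0.03 0 0 0;0 0 0.03 0 0 0;0 0 0 0 0 0;0 0 0 0 0 0",
)

```text
clock: 30.88
eef_pos: [0.5729, -0.0078, 0.0672]
tcp_rot: [[-0.14, 0.99, -0.0], [0.99, 0.14, -0.0], [-0.0, -0.0, -1.0]]
contact_force: [-2.0, 0.3, 5.2]
gripper_width: 0.0185
grasp_force: 59.6
```

arm_command(
  commands="0 0 0.03 0 0 0;0 0 0 0 0 0;0 0 0 0 0 0",
)

```text
clock: 31.13
eef_pos: [0.573, -0.0079, 0.0672]
tcp_rot: [[-0.14, 0.99, 0.0], [0.99, 0.14, -0.0], [-0.0, 0.0, -1.0]]
contact_force: [-3.8, 0.1, 6.0]
gripper_width: 0.0189
grasp_force: 60.0
```

It is seated at the predicted height (0.0672). Relieving the pressure, releasing and withdrawing.

arm_command(
  commands="0 0 -0.06 0 0 0;0 0 0 0 0 0;0 0 0 0 0 0;0 0 0 0 0 0;0 0 0 0 0 0;0 0 0 0 0 0;0 0 -0.5 0 0 0;0 0 -1.5 0 0 0;0 0 -2 0 0 0;0 0 -2 0 0 0;-1.5 0 -2 0 0 0;-2 0 -1 0 0 0;-2 0 0 0 0 0;0 0 0 0 0 0;0 0 0 0 0 0",
  gripper=5,
)

```text
clock: 32.38
eef_pos: [0.5805, -0.0629, 0.1574]
tcp_rot: [[-0.138, 0.99, 0.001], [0.99, 0.138, 0.0], [0.0, 0.001, -1.0]]
contact_force: [0.6, -0.4, -0.3]
gripper_width: 0.05
grasp_force: 0.0
```

```bash
python3 - <<'E'
from h import *
im,d=env.read_camera('wrist');cal=env.calibration('wrist')
for n,p in (('bolttop',(.5727,-.007,.068)),('drifttop',(.5744,-.2085,.092))):
    q=pix(cal,np.array(p));print(n,q.round(0))
W=[]
v,u=np.mgrid[0:480:1,0:640:1];q=pix(cal,np.array([.5727,-.007,.068])).astype(int)
P=np.array([world(cal,a,b,depth=d[b,a]) for b in range(max(q[1]-40,0),q[1]+40) for a in range(q[0]-40,q[0]+40) if d[b,a]>0])
t=P[(P[:,2]>.062)&(P[:,2]<.09)];print('head top z',np.percentile(t[:,2],[10,50,90]).round(4),'xy',t.mean(0).round(4),len(t))
cv2.imwrite('pics/end.png',im)
E
```

```text
bolttop [318. 150.]
drifttop [276. 478.]
head top z [0.0673 0.0683 0.0692] xy [ 0.5736 -0.0064  0.0683] 1364
```

View pics/end.png

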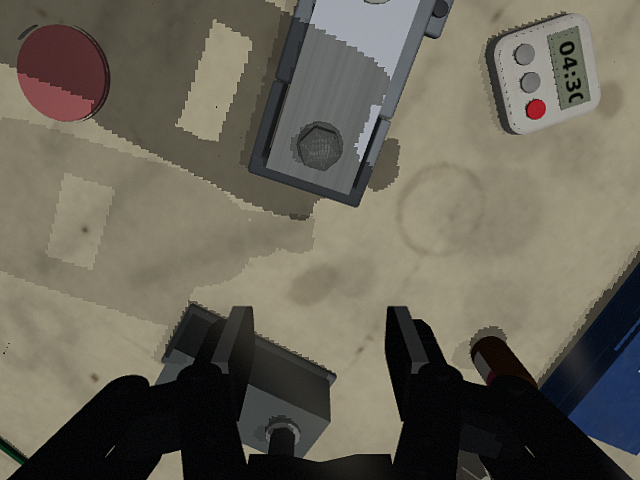

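The bolt head sits flat on the plate at (320,147), with its top at 68 mm as it must be when home. The drift stands in the stand at (283,435), and the timer, dish and bottle in view are undisturbed.

```bash
python3 -c "
from rig import env
print(env.finish_job())"
```

```text
the job is handed in; nothing more can be done
None
```

The job is handed in: the drift went down until its collar sat on the plate and is back in the stand, the bolt is fully home with its head on the plate, no reading taken between moves exceeded about 7 N, and the clock stood at about 32 s.

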